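# Reset the rolling-ball tester

## Task

Make the rolling-ball tester ready for its next run. First nudge the steel ball gently back along the gutter with a fingertip and up the ramp, past the sprung catch to the stop at the top, and let go so that it rests there on the catch and does not roll back; then push the drag pointer along its rail all the way back to its zero stop at the foot of the ramp. Do not pick up or grip the ball, and leave the glassware and other things on the bench where they stand.

Things in the scene. Friction and masses are not known exactly. Their poses are not given: they have to be found in the camera images.
- rig: Whole tester, fixed on the bench; grey bed 98 x 470 mm. Origin: centre of its underside; z up, y along the gutter towards the ramp, x square to it, away from the scale rail (rail at x = -38 mm). Open 90-degree V gutter over x = 0, level from y = -222 to +50 mm, bottom line at z = 28, edges at z = 44 and 31 mm apart; a ball in it has its centre at z = 49 mm. The ramp begins at y = +50 mm.
- ramp: Sloped end of the gutter, fixed on the rig: 15 degrees, 180 mm long. Origin: bottom line of the V at the ramp's foot; y up the slope, x as the rig's, z square to the slope. A ball in it has its centre at x = 0, z = 21.2 mm; edges at z = 16 mm. At the top the stop: a rubber buffer (face at y = 168 mm) that gives up to 6 mm under 1 to 2 N, in an end block 38 mm wide, up to z = 40 mm.
- ramp_top_seat (a point): Where the ball's centre is when the ball touches the buffer at the ramp's top (y = 153 mm in the ramp's frame). Resting back on the catch, its centre is about 5 mm downhill of this point.
- ball_center (a point): Centre of the polished steel ball, 30 mm across, about 110 g. It starts in the level gutter, 35 to 105 mm from the foot of the ramp. It rolls freely; on the ramp it runs back unless a finger stays behind it or the catch has come up behind it.
- catch (a joint): Sprung one-way catch, a steel blade 6 mm wide in the bottom of the ramp's gutter. 0 rad: up; grows as it is pressed down, at most 0.22. A ball pushed uphill with about 1 N rides over it (0.15 rad lets it by), then the tip springs up behind it. The small key with a round black end on the rail side of the ramp is for releasing a ball; not needed.
- catch_tip (a point): The catch's uphill tip, top edge, on the gutter's centre line. The ball has passed when its centre is some 12 mm uphill of it.
- pointer (a joint): Drag pointer on the scale rail: 0 m against the zero stop near the ramp's foot, growing as it slides away from the ramp (rig -y), at most 0.215. Stays where left; about 0.4 N moves it. Its arm crosses the gutter (top 78 mm above the bench) with a paddle 3 mm thick hanging in the ball's path at the tab's y, 18 to 40 mm above the gutter's bottom line; starts at least 80 mm behind the ball.
- pointer_tab (a point): Centre of the pointer's upright black push tab: 20 mm wide across the rail, 5 mm thick along it, from 16 mm below this point (top of the carriage, which is 26 mm long) to 14 mm above it. 64 mm above the bench, over the scale rail.
- beaker_50a: Bystander: small glass beaker, 68 mm wide, 90 mm high. Origin: centre of its underside. Not to be moved.
- cylinder_10: Bystander: stoppered glass measuring cylinder, 30 mm wide foot, 131 mm high. Origin: centre of its underside. Not to be moved.
- beaker_100b: Bystander: glass beaker, 77 mm wide, 118 mm high. Origin: centre of its underside. Not to be moved.
- conical_flask: Bystander: conical glass flask, 92 mm wide, 124 mm high. Origin: centre of its underside. Not to be moved.
- bung_1: Bystander: black rubber stopper, 34 mm wide, 22 mm high. Origin: centre of its underside. Not to be moved.
- marker_green: Bystander: felt pen lying flat, 135 mm long. Origin: centre of its underside. Not to be moved.
Not all that is in view belongs to the job. Of the things shaped like the part that bears ball_center, the bare steel one is meant.

How it is judged:
By the outcome, as a careful person would: the job done as asked, in the order asked, and still so for the second after the job is handed in, with the robot touching nothing.
It also fails if it takes over 58 s, if anything falls off the work surface, if the arm or the gripper's body presses on something with over 40 N, if the wrist force passes 120 N, or if a joint passes its speed limit or range.

## Robot

A 7-joint arm with a two-finger parallel gripper is mounted at the origin on a cart in front of the work surface, level with it; the furniture and walls round the work are solid. World frame = base frame: x ahead of the robot, y to its left, z up, the work surface at z = 0. Lengths are in m, angles in rad, forces in N, time in s.
With the tool pointing down it reaches from about 0.425 to 0.925 m from the base axis. Payload 6.8 kg.
Tool frame: the origin (TCP) lies between the finger pads; the fingertips stand 22 mm ahead of it and the grasp point (between the pads) lies 3 mm ahead of it (bot.tip_reach is the distance from the TCP to the fingertips, in m); z points along the fingers, x is the direction in which the jaws open and shut, and the axes are right-handed (so a half turn about z gives the same grasp; the last joint's range is limited). The gripper opens to 85 mm and grips with 20 to 120 N. Pads are 22 mm wide; open, the fingers measure 114 mm over their backs; the gripper's body (76 mm by 85 mm) begins 54 mm behind the grasp point. The pads swing forward as they close: fully open they stand 13 mm farther back than shut.
Start: joints at [-1.419, 0.477, 0.022, 1.555, -0.011, 1.109, -0.083], TCP at [0.173, 0.652, 0.253] pointing down, gripper open.
Joint ranges: [-2.96, 2.96], [-0.34, 2.1], [-1.41, 1.46], [0.24, 2.44], [-1.37, 4.51], [0.17, 1.92], [-2.96, 2.96]. Speed limits (rad/s): [2.39, 2.39, 3.14, 3.14, 3.14, 3.14, 3.14].

## Interface

Orientations are given as a unit quaternion [w, x, y, z].
In Python, from station import bot gives the robot as it stands.
- The arm moves only by the tool step_arm, never from a script. Its argument "targets" is a list of rows, each a list of 5 numbers: the shift along the tool's x, y, z in mm, then the turn about the tool's z in degrees, then the closure, from 0 (fully open) to 1 (shut). In form: [[dx, dy, dz, spin, jaw], ...]. A call has 1 to 20 rows; each row is the pose to reach, as a shift and turn from the pose commanded when the call began, along the tool's axes at that moment; what a row does not reach only later rows make up. A row lasts 1/12 s, in which the tool goes at most 41.7 mm and 7.16 degrees, less where a joint would pass 70% of its speed; a pose out of reach is approached as far as the arm can. A call with a gripper value outside its range is refused whole. The fingers move at their own pace and stop on an object; "newtons" is the grip in N (left out, the last holds). Time passes only in rows, so rows that repeat a pose let the fingers close. It gives the time, the measured TCP pose, the force and the opening at its end, in the units of the state.
- bot.get_obs(): the state, without advancing time (a new reading comes with each control period).
- bot.read_camera(name): name is "scene" or "top" or "wrist"; returns a dict with "frame" (480x640x3 uint8, red, green, blue), "z_map" (480x640 float32, m along the optical axis (not along the pixel's ray), 0 where there is no reading), "fov_y" (degrees; the focal length in pixels is half the picture's height over the tangent of half this angle, whatever the lens; pixels are square), "cx", "cy" (the principal point, pixels), "R" (3x3) and "t" (3): a world point X has camera coordinates R X + t. Camera axes: x right, y down, z forward; pixel columns grow to the right and rows downward; lengths in m; the calibration is good to about 2 mm. The wrist camera is an equidistant fisheye: a pixel r from the principal point sees the ray r / f radians off the axis. A picture is of the moment at which its call begins.
- bot.hand_in(): hands the job in, once; it reports no verdict.
The state is a dict: "t": time; "q": joint angles; "joint_vel": joint speeds; "joint_torque": joint torques, N m; "eef_pos": TCP position; "tool_rot": TCP orientation; "contact_force": force on the tool from outside, world axes, zero at the start; "torque": the same for the moment, N m; "gripper_width": opening from 0.0 (shut) to 1.0 (fully open).
Only numpy, scipy, OpenCV 4.12 (cv2) and the standard library are available. Lean on these libraries where they do the work, as an engineer would, in place of code of your own. Each camera call takes 0.05 s, during which the arm holds its last target.

## Working session

There is one attempt and no reset: what is moved stays moved. The work goes in short steps, Python scripts to look and compute and a tool call to move; the robot and the scene stay as the last step left them, time stands still between calls to the robot, and variables do not carry over. Pictures are saved under pics/ and viewed, and the job is handed in when it is done.

Besides the shell and the picture viewer there is one more tool, called after "Call:" as name([rows], argument=value, ...), one row to a line, values as JSON. step_arm: Moves the arm, as the interface text tells. Its arguments: {"type":"object","properties":{"targets":{"type":"array"},"newtons":{"type":"number"}},"required":["targets"]}

```bash
ls; mkdir -p pics
cat > h.py <<'E'
import numpy as np,cv2
from station import bot
def cam(n,save=None):
    c=bot.read_camera(n)
    if save: cv2.imwrite('pics/'+save,c['frame'][:,:,::-1])
    return c
def pt(c,u,v,z=None):
    f=240/np.tan(np.radians(c['fov_y'])/2)
    if z is None: z=c['z_map'][int(v),int(u)]
    p=np.array([(u-c['cx'])/f*z,(v-c['cy'])/f*z,z])
    return np.array(c['R']).T@(p-np.array(c['t']))
def ptplane(c,u,v,h):
    R=np.array(c['R']);o=-R.T@np.array(c['t']);d=pt(c,u,v,1.0)-o
    return o+d*(h-o[2])/d[2]
def proj(c,X):
    f=240/np.tan(np.radians(c['fov_y'])/2)
    p=np.array(c['R'])@np.array(X)+np.array(c['t']); return p[0]/p[2]*f+c['cx'],p[1]/p[2]*f+c['cy']
E
python3 - <<'E'
from h import *
import pickle
for n in('scene','top','wrist'):
    c=cam(n,n+'0.png'); pickle.dump(c,open(n+'0.pkl','wb'))
    print(n,c['fov_y'],c['cx'],c['cy'],-np.array(c['R']).T@np.array(c['t']))
print(bot.get_obs())
E
```

```text
pics
scene 50.16715696752431 314.1692924682882 238.97431735760927 [-0.04701881 -0.64354394  0.51814138]
top 43.26940028213582 322.8258850170939 248.68620960296604 [ 0.46818239 -0.01418927  1.24435532]
wrist 65.70646984690485 320.9228904326023 240.63379668670234 [0.0942589  0.672962   0.37289916]
{'t': 0.15, 'q': array([-1.41909651,  0.47761945,  0.02235583,  1.55619151, -0.01152553,
        1.10930148, -0.08308781]), 'joint_vel': array([ 1.13558340e-03, -3.98844986e-03,  3.95283883e-04, -2.45874458e-03,
        1.18766999e-03, -5.74878371e-04,  5.23045288e-05]), 'joint_torque': array([ 2.85638562e-03, -5.96923470e+01,  1.61013935e+00, -2.81487858e+01,
        1.25964891e-02,  6.50020695e-03,  1.34389796e-05]), 'eef_pos': array([0.17329383, 0.6519479 , 0.25255689]), 'tool_rot': array([ 4.54677707e-04,  7.92740836e-01,  6.09558433e-01, -5.26901966e-04]), 'contact_force': array([ 0.38360554, -0.7878013 ,  0.24650293]), 'torque': array([0.02701418, 0.00250267, 0.00955958]), 'gripper_width': 1.0004061271186584}
```

View pics/top0.png

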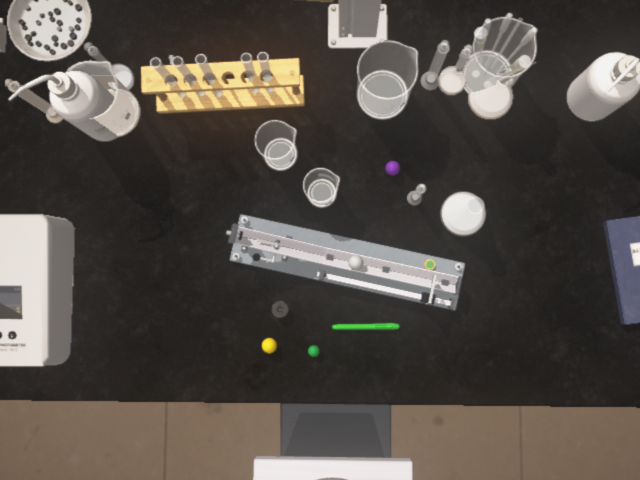

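View pics/scene0.png

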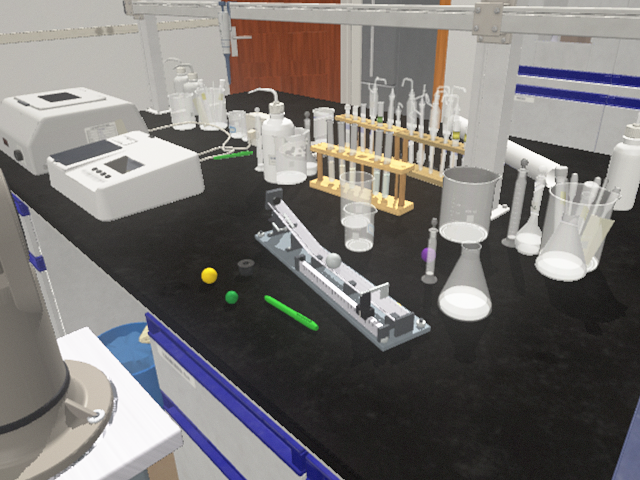

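Run:
```python
from h import *
import pickle
c=pickle.load(open('top0.pkl','rb'))
cr=c['frame'][200:320,215:475,::-1]; cv2.imwrite('pics/topcrop.png',cv2.resize(cr,None,fx=3,fy=3,interpolation=cv2.INTER_CUBIC))
c2=pickle.load(open('scene0.pkl','rb'))
cr=c2['frame'][180:360,240:440,::-1]; cv2.imwrite('pics/scrop.png',cv2.resize(cr,None,fx=3.3,fy=3.3,interpolation=cv2.INTER_CUBIC))
for u,v in [(356,262),(355,258),(430,265),(432,290),(245,222),(465,265),(455,308),(232,262),(269,345)]: print(u,v,pt(c,u,v))
```

```text
356 262 [ 0.54376377 -0.04403614  0.06218045]
355 258 [ 0.55159313 -0.04206293  0.06215942]
430 265 [ 0.5412781  -0.19435787  0.01869952]
432 290 [ 0.48981031 -0.18882424  0.07966685]
245 222 [0.62681783 0.18151071 0.02352278]
465 265 [ 0.54301599 -0.26916246 -0.00382814]
455 308 [ 0.45520773 -0.24431526  0.01459003]
232 262 [0.54623189 0.2104055  0.0020723 ]
269 345 [0.37928534 0.12773762 0.03155198]
```

View pics/topcrop.png

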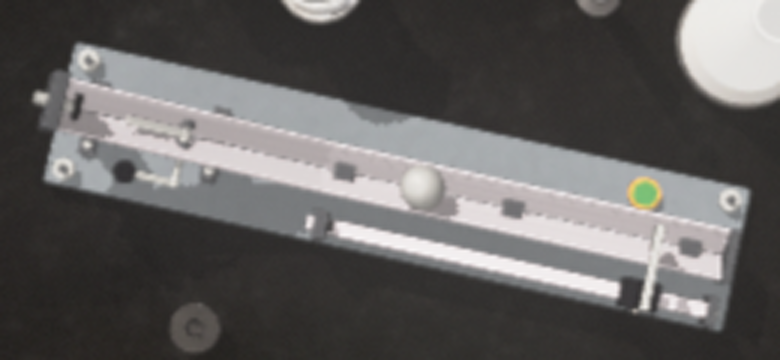

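View pics/scrop.png

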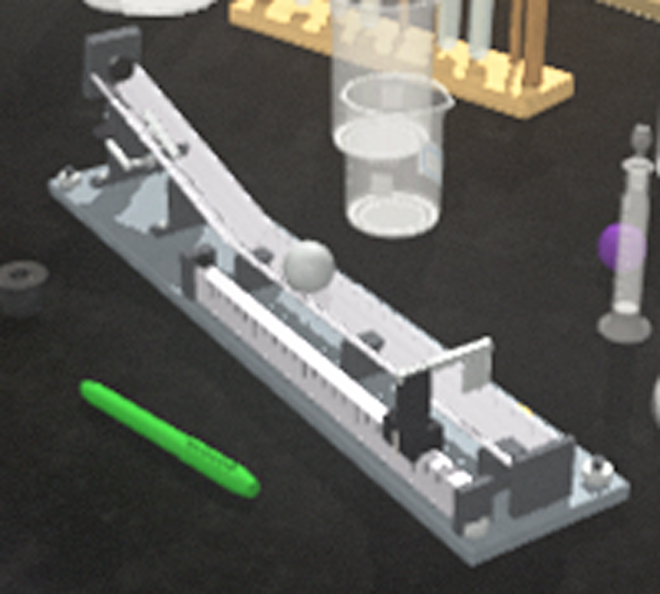

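```bash
cat >> h.py <<'E'
import os,json
if os.path.exists('rig.json'):
    _r=json.load(open('rig.json')); O=np.array(_r['O']); yaw=_r['yaw']
    EX=np.array([np.cos(yaw),np.sin(yaw),0]); EY=np.array([-np.sin(yaw),np.cos(yaw),0])
def rig(p): return O+EX*p[0]+EY*p[1]+np.array([0,0,p[2]])
def torig(X): d=np.array(X)-O; return np.array([d@EX,d@EY,d[2]])
S15,C15=np.sin(np.radians(15)),np.cos(np.radians(15))
def ramp(p): return rig([p[0],.05+p[1]*C15-p[2]*S15,.028+p[1]*S15+p[2]*C15])
E
python3 - <<'E'
from h import *
import pickle
c=pickle.load(open('top0.pkl','rb'))
for h in (.01,.012,.015):
    P=[ptplane(c,215+u/3,200+v/3,h)for u,v in[(77,43),(45,182),(748,188),(722,329)]]
    print(h,[p.round(4).tolist() for p in P])
    print([np.linalg.norm(P[i]-P[j]).round(4) for i,j in((0,1),(2,3),(0,2),(1,3))], np.mean(P,0))
    d=P[0]+P[1]-P[2]-P[3]; print('yaw',np.arctan2(-d[0],d[1])); 
    O=np.mean(P,0);O[2]=0;yaw=float(np.arctan2(-d[0],d[1]))
    if h==.012: json.dump(dict(O=O.tolist(),yaw=yaw),open('rig.json','w'))
# bed depth heights
ys,xs=np.mgrid[210:310,225:470]
Z=c['z_map']; print([pt(c,215+u/3,200+v/3)[2].round(4) for u,v in[(300,90),(600,170),(230,215),(300,210),(480,230),(700,200)]])
E
python3 - <<'E'
from h import *
import pickle
c=pickle.load(open('top0.pkl','rb'))
# point cloud into rig frame, height profile
v,u=np.mgrid[205:320,220:475]
P=np.array([torig(pt(c,a,b)) for a,b in zip(u.ravel(),v.ravel())])
for y0 in(-.2,-.12,0.03,.1,.15):
    m=abs(P[:,1]-y0)<.012
    Q=P[m]; print(y0)
    for x0 in range(-48,50,6):
        mm=abs(Q[:,0]*1000-x0)<3
        if mm.any(): print((x0,round(float(np.median(Q[mm,2]))*1000,1)),end=' ')
    print()
E
```

```text
0.01 [[0.6445, 0.193, 0.01], [0.5485, 0.2132, 0.01], [0.5469, -0.2651, 0.01], [0.4518, -0.2465, 0.01]]
[np.float64(0.0982), np.float64(0.0969), np.float64(0.4683), np.float64(0.4697)] [ 0.5479267  -0.02635196  0.01      ]
yaw -0.20856748227117602
0.012 [[0.6442, 0.1926, 0.012], [0.5483, 0.2128, 0.012], [0.5468, -0.2646, 0.012], [0.4518, -0.2461, 0.012]]
[np.float64(0.098), np.float64(0.0967), np.float64(0.4675), np.float64(0.4689)] [ 0.54779749 -0.02633225  0.012     ]
yaw -0.20856748227117597
0.015 [[0.6438, 0.1921, 0.015], [0.5481, 0.2122, 0.015], [0.5466, -0.264, 0.015], [0.4519, -0.2455, 0.015]]
[np.float64(0.0978), np.float64(0.0965), np.float64(0.4664), np.float64(0.4678)] [ 0.54760368 -0.02630269  0.015     ]
yaw -0.2085674822711763
[np.float64(0.0152), np.float64(0.0146), np.float64(0.0176), np.float64(0.0161), np.float64(0.0172), np.float64(0.0131)]
-0.2
(-48, 12.2) (-42, 35.2) (-36, 36.8) (-30, 14.6) (-24, 14.4) (-18, 17.0) (-12, 40.1) (-6, 34.8) (0, 32.6) (6, 35.9) (12, 41.8) (18, 39.9) (24, 14.4) (30, 14.4) (36, 14.4) (42, 15.2) (48, 14.2) 
-0.12
(-48, 12.2) (-42, 35.0) (-36, 36.4) (-30, 15.4) (-24, 14.9) (-18, 15.7) (-12, 41.5) (-6, 35.9) (0, 31.0) (6, 34.3) (12, 41.2) (18, 40.8) (24, 14.5) (30, 14.8) (36, 14.2) (42, 14.7) (48, 14.0) 
0.03
(-48, 12.4) (-42, 35.1) (-36, 36.3) (-30, 15.5) (-24, 15.5) (-18, 16.1) (-12, 40.6) (-6, 35.8) (0, 33.2) (6, 34.3) (12, 40.4) (18, 42.2) (24, 15.1) (30, 14.9) (36, 14.5) (42, 14.9) (48, 14.5) 
0.1
(-48, 11.8) (-42, 15.1) (-36, 14.4) (-30, 14.7) (-24, 14.8) (-18, 15.4) (-12, 54.4) (-6, 48.5) (0, 44.1) (6, 46.6) (12, 53.1) (18, 57.0) (24, 14.9) (30, 15.9) (36, 15.0) (42, 13.9) (48, 15.3) 
0.15
(-48, 8.0) (-42, 15.5) (-36, 15.0) (-30, 59.8) (-24, 16.0) (-18, 17.0) (-12, 67.2) (-6, 63.2) (0, 63.5) (6, 62.5) (12, 66.1) (18, 70.4) (24, 15.0) (30, 15.0) (36, 15.7) (42, 15.0) (48, 14.6)
```

```bash
cat > ov.py <<'E'
from h import *
import pickle,sys
def overlay(c,x0,x1,y0,y1,s,name,extra=[]):
    im=cv2.resize(c['frame'][y0:y1,x0:x1,::-1],None,fx=s,fy=s,interpolation=cv2.INTER_CUBIC).copy()
    def L(a,b,col):
        p=[tuple(int((q-o)*s) for q,o in zip(proj(c,X),(x0,y0))) for X in(a,b)]
        cv2.line(im,p[0],p[1],col,1)
    for sx in(-1,1):
        L(rig([sx*.0155,-.222,.044]),rig([sx*.0155,.05,.044]),(0,0,255))
        L(ramp([sx*.0155,0,.016]),ramp([sx*.0155,.168,.016]),(0,255,255))
        L(rig([sx*.049,-.235,.012]),rig([sx*.049,.235,.012]),(255,0,0))
    L(ramp([-.01,.168,.02]),ramp([.01,.168,.02]),(0,255,0))
    L(rig([-.038,-.2,.064]),rig([-.038,.05,.064]),(255,0,255))
    for e in extra: L(*e,(0,128,255))
    cv2.imwrite('pics/'+name,im)
E
python3 - <<'E'
from ov import *
c=pickle.load(open('top0.pkl','rb')); c2=pickle.load(open('scene0.pkl','rb'))
overlay(c,215,475,200,320,3,'ovt.png'); overlay(c2,240,440,180,360,3.3,'ovs.png')
for C,uvs,n in((c,(215+421/3,200+187/3),'ball t'),(c2,(240+308/3.3,180+265/3.3),'ball s')):
    print(n,torig(ptplane(C,*uvs,.049)))
print('tab t',torig(ptplane(c,215+632/3,200+294/3,.078)))
print('arm t',torig(ptplane(c,215+652/3,200+265/3,.078)))
print('tab s',torig(ptplane(c2,240+414/3.3,180+372/3.3,.078)))
for n,p in dict(seat=ramp([0,.153,.0212]),foot=rig([0,.05,.05]),ball=rig([0,-.02,.05])).items(): print(n,p)
E
```

```text
ball t [-0.0003121  -0.01715861  0.049     ]
ball s [-0.0012451  -0.01994947  0.049     ]
tab t [-0.04054165 -0.16247881  0.078     ]
arm t [-0.01974684 -0.1712019   0.078     ]
tab s [-0.04380888 -0.1790765   0.078     ]
seat [0.5876148  0.16180002 0.08807694]
foot [0.55815042 0.02258418 0.05      ]
ball [ 0.54365632 -0.04589882  0.05      ]
```

View pics/ovt.png

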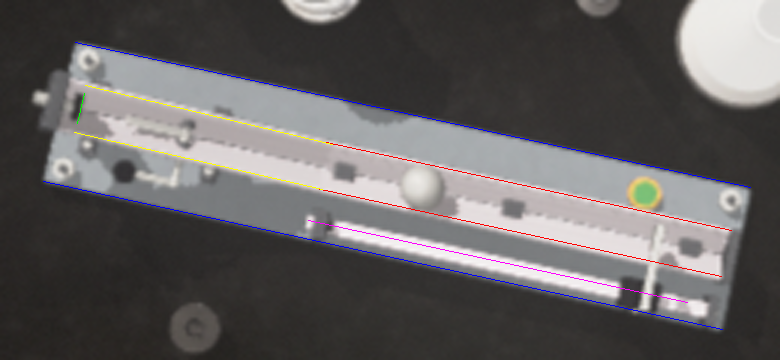

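View pics/ovs.png

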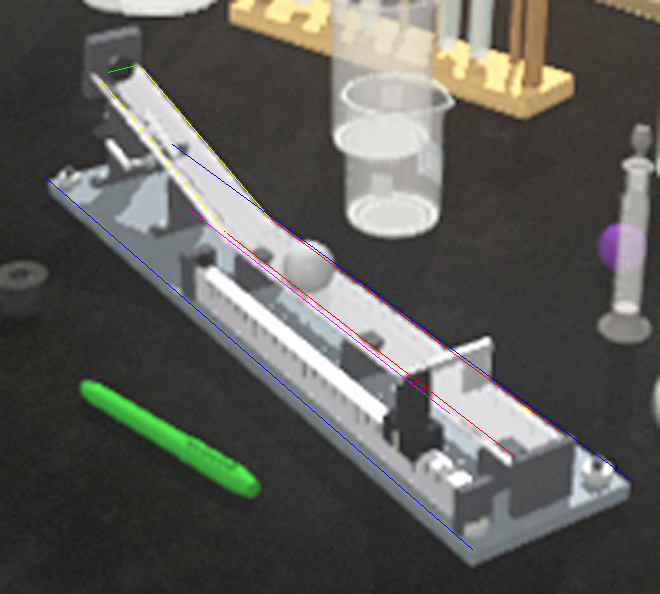

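Candidates for the ball, as top-camera pixels:
- steel ball in the gutter (356,262)
- yellow ball (269,345)
- green ball (313,351)
- purple ball (392,168)
- green bubble disc on the bed (430,265)

The crop shows that the bare grey steel one in the gutter is the one I want. The rig model overlays well in both cameras. The ball is at rig y ≈ -18 mm and the pointer at about -171 mm.

```bash
cat >> h.py <<'E'
def Rt():
    from scipy.spatial.transform import Rotation as Ro
    o=bot.get_obs(); w,x,y,z=o['tool_rot']; return o,Ro.from_quat([x,y,z,w]).as_matrix()
def to(P,ry=None):
    """shift in tool mm to TCP world P, and current heading error"""
    o,R=Rt(); d=R.T@(np.array(P)-o['eef_pos'])*1000
    ang=np.degrees(np.arctan2(R[1,0],R[0,0])-np.arctan2(EY[1],EY[0]))
    print('t',round(o['t'],2),'rig tcp mm',(torig(o['eef_pos'])*1000).round(1),'shift',d.round(1),'tool x ahead of rig y by deg',ang.round(2),'F rig',np.round([o['contact_force']@EX,o['contact_force']@EY,o['contact_force'][2]],2),'w',round(float(o['gripper_width']),3))
E
python3 - <<'E'
from h import *
import pickle
print(bot.tip_reach); to(rig([0,-.072,.25]))
c=pickle.load(open('top0.pkl','rb'))
print([pt(c,u,v) for u,v in[(40,230),(60,340),(80,90),(20,250)]])
E
```

```text
0.022
t 0.15 rig tcp mm [-506.8  586.   252.6] shift [-631.2  539.9    3.5] tool x ahead of rig y by deg -2.93 F rig [ 0.54 -0.69  0.25] w 1.0
[array([0.59782091, 0.55696829, 0.11857478]), array([0.38654992, 0.54118823, 0.0497472 ]), array([0.84845782, 0.46366772, 0.18056928]), array([0.56022158, 0.59820825, 0.1100362 ])]
```

View pics/wrist0.png

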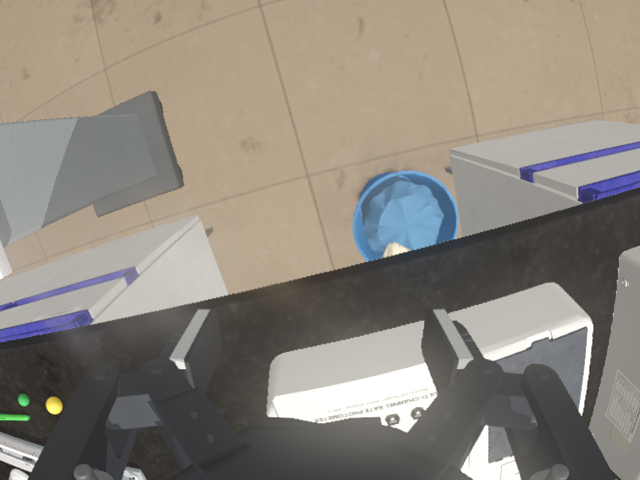

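Call:
step_arm([
  [-30,26,0,0,1],
  [-60,51,0,-1,1],
  [-95,81,0,-2,1],
  [-130,111,0,-3,1],
  [-160,137,0,-3,1],
  [-190,162,0,-3,1],
  [-220,188,0,-3,1],
  [-250,214,0,-3,1],
  [-280,240,0,-3,1],
  [-310,265,0,-3,1],
  [-340,291,0,-3,1],
  [-370,317,0,-3,1],
  [-400,342,0,-3,1],
  [-430,368,0,-3,1],
  [-460,394,0,-3,1],
  [-490,419,0,-3,1],
  [-520,445,0,-3,1],
  [-550,470,0,-3,1],
  [-580,496,0,-3,1],
  [-610,520,0,-3,1],
])

```text
t: 1.82
eef_pos: [0.5198, -0.0726, 0.2533]
tool_rot: [0.0, 0.776, 0.63, 0.0]
contact_force: [-0.7, 0.8, 0.2]
gripper_width: -0.004
```

Run:
```python
from h import *
to(rig([0,-.072,.12])); cam('wrist','w1.png');cam('scene','s1.png')
```

```text
t 1.82 rig tcp mm [-17.9 -51.1 253.3] shift [-21.   17.8 133.3] tool x ahead of rig y by deg 0.08 F rig [-0.84  0.59  0.22] w -0.004
```

View pics/w1.png

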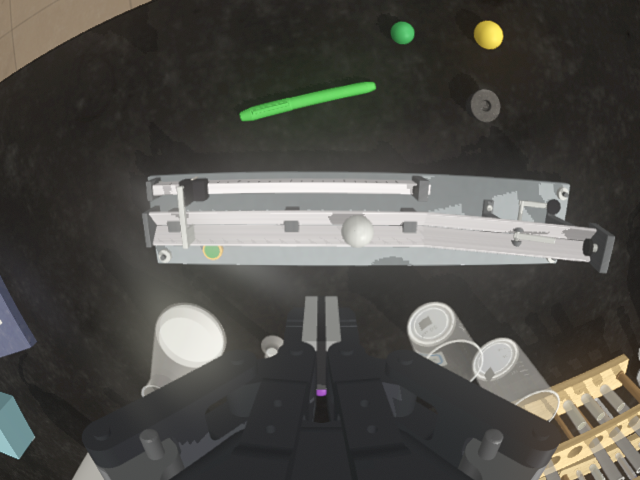

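View pics/s1.png

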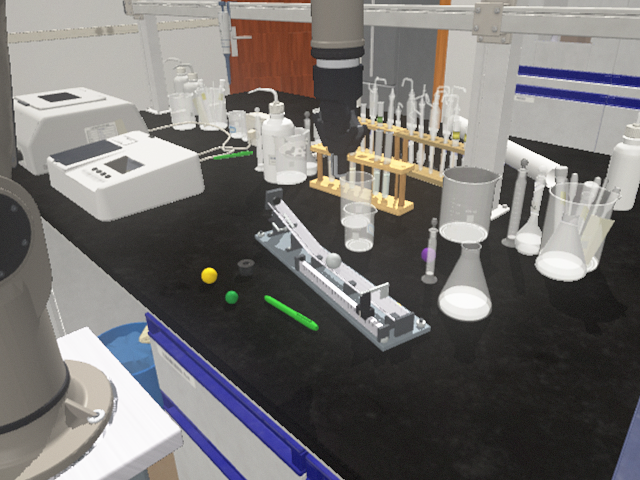

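The wrist view shows the steel ball at (357,231), the shut fingers clear of everything, and the catch blade at about (517,238). I'll descend behind the ball now.

Call:
step_arm([
  [-8,6,20,0,1],
  [-16,13,40,0,1],
  [-21,18,60,0,1],
  [-21,18,90,0,1],
  [-21,18,120,0,1],
  [-21,18,140,0,1],
  [-21,18,155,0,1],
  [-21,18,165,0,1],
  [-21,18,165,0,1],
])

```text
t: 2.67
eef_pos: [0.5311, -0.0943, 0.0864]
tool_rot: [-0.001, 0.776, 0.63, -0.001]
contact_force: [0.3, -0.2, 0.1]
gripper_width: 0.001
```

Run:
```python
from ov import *
to(rig([0,-.072,.067])); cam('wrist','w2.png');c=cam('scene');overlay(c,240,440,180,360,3.3,'s2.png'); c=cam('top');overlay(c,215,475,200,320,3,'t2.png')
```

```text
t 2.67 rig tcp mm [ -2.2 -70.   86.4] shift [-2.   2.3 19.4] tool x ahead of rig y by deg 0.09 F rig [ 0.3  -0.13  0.13] w 0.001
```

View pics/w2.png

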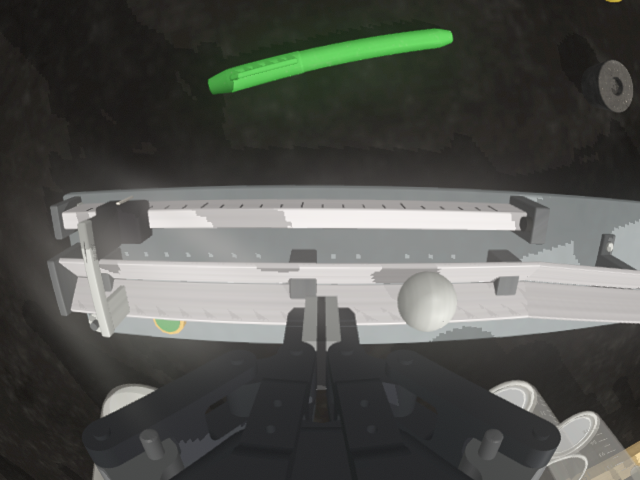

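View pics/s2.png

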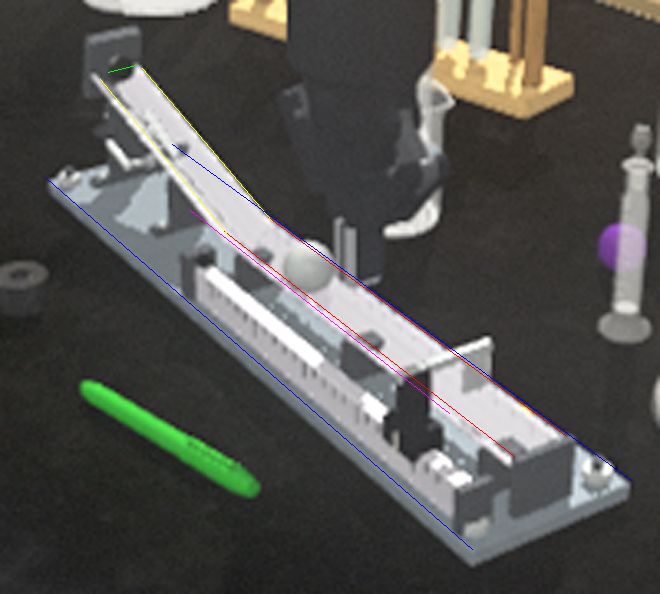

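Run:
```python
from ov import *
to(rig([0,-.072,.067])); c=cam('scene')
for p in[(0,-.07,.064),(-.011,-.07,.064),(.011,-.07,.064)]:
    u,v=proj(c,rig(p));print((u-240)*3.3,(v-180)*3.3)
```

```text
t 2.82 rig tcp mm [ -0.1 -70.2  89.1] shift [-1.8  0.1 22.1] tool x ahead of rig y by deg 0.07 F rig [-0.22 -0.11  0.92] w -0.001
359.9751425713228 277.8348217666389
343.0806414155488 283.40672693209837
376.6879519190119 272.3228396207851
```

Call:
step_arm([
  [0,0,10,0,1],
  [0,0,18,0,1],
  [0,0,24,0,1],
  [3,0,24,0,1],
  [5,0,24,0,1],
  [7,0,24,0,1],
])

```text
t: 3.37
eef_pos: [0.534, -0.0879, 0.0642]
tool_rot: [-0.0, 0.776, 0.63, -0.0]
contact_force: [-0.1, 0.2, 0.4]
gripper_width: 0.002
```

Run:
```python
from ov import *
to(rig([0,-.072,.067])); c=cam('wrist','w3.png');c=cam('top');overlay(c,215,475,200,320,3,'t3.png')
```

```text
t 3.37 rig tcp mm [ -0.7 -63.   64.2] shift [-9.   0.7 -2.8] tool x ahead of rig y by deg 0.07 F rig [-0.14  0.14  0.4 ] w 0.002
```

View pics/w3.png

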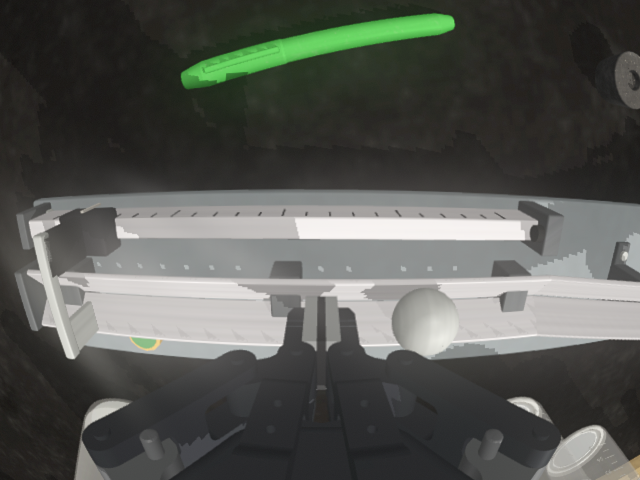

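Call:
step_arm([
  [3,0,0,0,1],
  [6,0,0,0,1],
  [9,0,0,0,1],
  [12,0,0,0,1],
  [14,0,0,0,1],
  [16,0,0,0,1],
  [18,0,0,0,1],
  [20,0,0,0,1],
  [22,0,0,0,1],
  [24,0,0,0,1],
  [26,0,0,0,1],
  [28,0,0,0,1],
  [30,0,0,0,1],
  [32,0,0,0,1],
  [34,0,0,0,1],
  [36,0,0,0,1],
  [38,0,0,0,1],
  [40,0,0,0,1],
  [42,0,0,0,1],
  [44,0,0,0,1],
])

```text
t: 5.13
eef_pos: [0.5431, -0.0449, 0.0643]
tool_rot: [-0.0, 0.777, 0.63, -0.0]
contact_force: [-0.3, -0.7, -0.3]
gripper_width: -0.0
```

Run:
```python
from ov import *
to(rig([0,-.023,.065])); c=cam('wrist','w4.png');c=cam('scene');overlay(c,240,440,180,360,3.3,'s4.png')
```

```text
t 5.13 rig tcp mm [ -0.8 -19.1  64.3] shift [-3.9  0.8 -0.7] tool x ahead of rig y by deg 0.06 F rig [-0.11 -0.72 -0.32] w -0.0
```

View pics/w4.png

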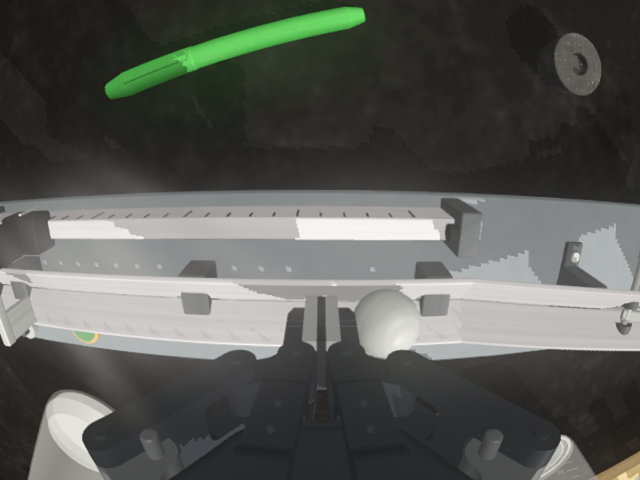

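View pics/s4.png

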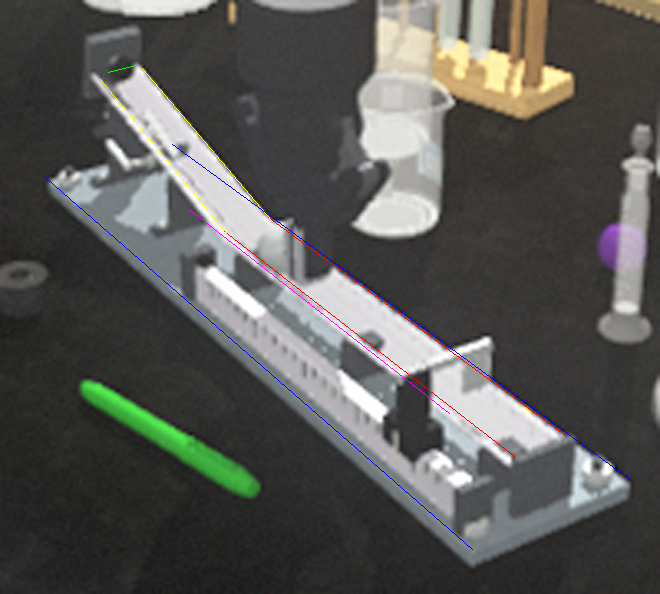

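Run:
```python
from ov import *
c=cam('top');overlay(c,215,475,200,320,3,'t4.png');c=cam('scene')
print(torig(ptplane(c,240+273/3.3,180+247/3.3,.049)))
cv2.imwrite('pics/s5.png',cv2.resize(c['frame'][225:285,290:360,::-1],None,fx=8,fy=8))
to(rig([0,0,.065]))
```

```text
[-0.00655565  0.00916698  0.049     ]
t 5.33 rig tcp mm [ -0.8 -19.3  64.3] shift [19.3  0.8 -0.7] tool x ahead of rig y by deg 0.07 F rig [ 0.21 -0.15  1.14] w 0.005
```

View pics/s5.png

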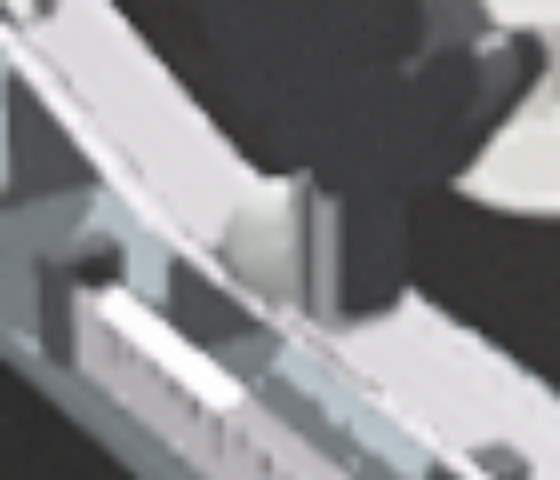

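View pics/t4.png

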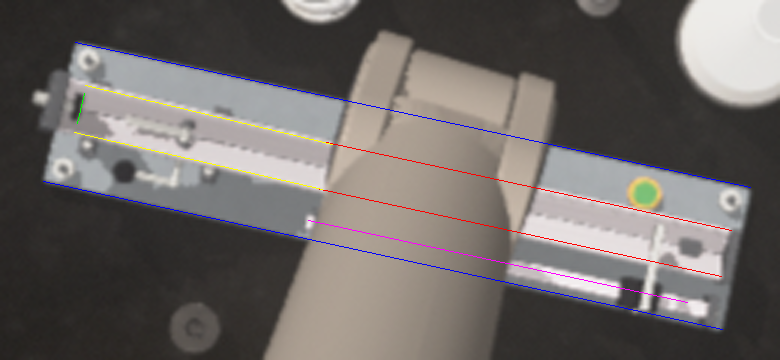

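Call:
step_arm([
  [2,0,0,0,1],
  [4,0,0,0,1],
  [7,0,0,0,1],
  [10,0,0,0,1],
  [13,0,0,0,1],
  [16,0,0,0,1],
  [19,0,0,0,1],
  [22,0,0,0,1],
  [25,0,0,0,1],
  [28,0,0,0,1],
  [31,0,0,0,1],
  [34,0,0,0,1],
  [37,0,0,0,1],
  [40,0,-0.5,0,1],
  [43,0,-1.2,0,1],
  [46,0,-2,0,1],
  [49,0,-2.8,0,1],
  [52,0,-3.6,0,1],
  [55,0,-4.4,0,1],
  [58,0,-5,0,1],
])

```text
t: 7.0
eef_pos: [0.5551, 0.0119, 0.0694]
tool_rot: [0.0, 0.777, 0.63, 0.0]
contact_force: [0.5, -1.6, 0.1]
gripper_width: 0.003
```

Run:
```python
from ov import *
to(rig([0,.039,.070])); c=cam('wrist','w6.png');c=cam('scene')
cv2.imwrite('pics/s6.png',cv2.resize(c['frame'][180:280,250:350,::-1],None,fx=6,fy=6))
```

```text
t 7.0 rig tcp mm [-0.8 38.9 69.4] shift [ 0.1  0.8 -0.6] tool x ahead of rig y by deg 0.06 F rig [ 0.85 -1.48  0.06] w 0.003
```

View pics/w6.png

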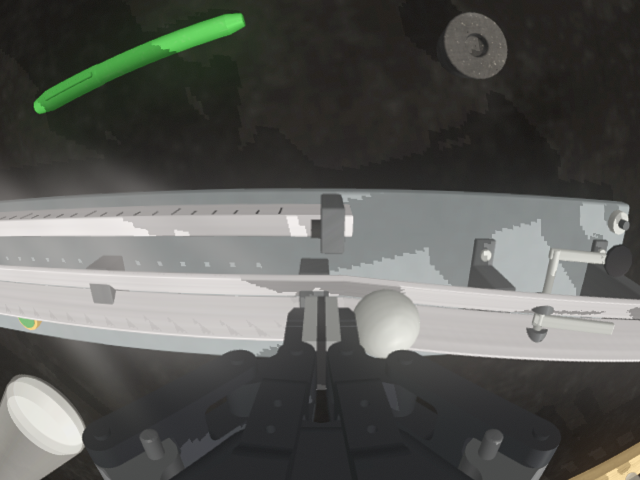

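View pics/s6.png

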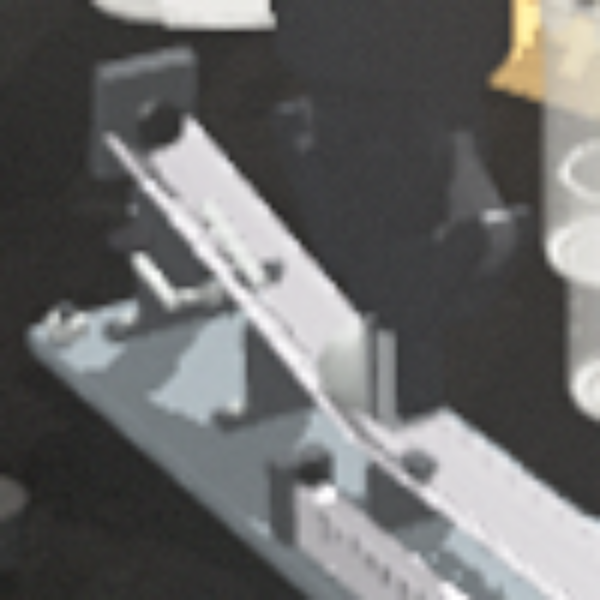

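Call:
step_arm([
  [3,0,-0.8,0,1],
  [6,0,-1.6,0,1],
  [9,0,-2.4,0,1],
  [12,0,-3.2,0,1],
  [15,0,-4,0,1],
  [18,0,-4.8,0,1],
  [21,0,-5.6,0,1],
  [24,0,-6.4,0,1],
  [27,0,-7.2,0,1],
  [30,0,-8,0,1],
  [33,0,-8.8,0,1],
  [36,0,-9.6,0,1],
  [39,0,-10.4,0,1],
  [42,0,-11.3,0,1],
  [45,0,-12.1,0,1],
  [48,0,-12.9,0,1],
  [51,0,-13.7,0,1],
  [54,0,-14.5,0,1],
  [57,0,-15.3,0,1],
  [60,0,-16,0,1],
])

```text
t: 8.77
eef_pos: [0.5674, 0.0707, 0.0854]
tool_rot: [-0.0, 0.777, 0.63, -0.0]
contact_force: [-0.8, -1.2, 2.0]
gripper_width: -0.0
```

Run:
```python
from ov import *
to(rig([0,.165,.1035])); c=cam('wrist','w7.png');c=cam('scene')
cv2.imwrite('pics/s7.png',cv2.resize(c['frame'][180:280,250:350,::-1],None,fx=6,fy=6))
c=pickle.load(open('top0.pkl','rb'))
for u,v in[(127,123),(183,133)]: print(torig(ptplane(c,215+u/3,200+v/3,.06)))
```

```text
t 8.77 rig tcp mm [-0.9 99.  85.4] shift [ 66.    1.  -18.1] tool x ahead of rig y by deg 0.06 F rig [-0.58 -1.37  2.01] w -0.0
[-0.00082906  0.180601    0.06      ]
[0.00053842 0.14303583 0.06      ]
```

View pics/w7.png

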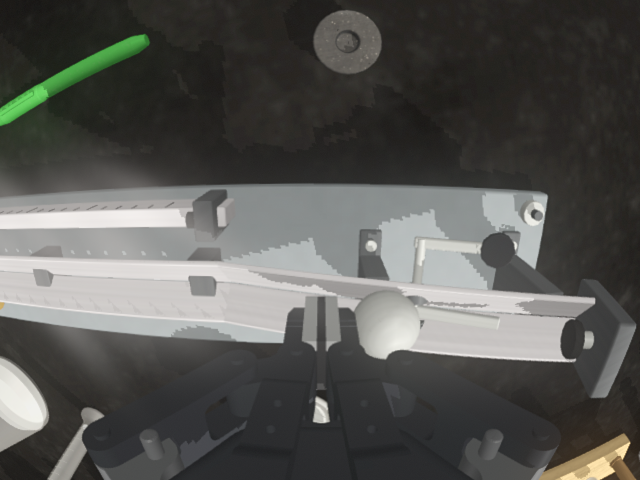

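View pics/s7.png

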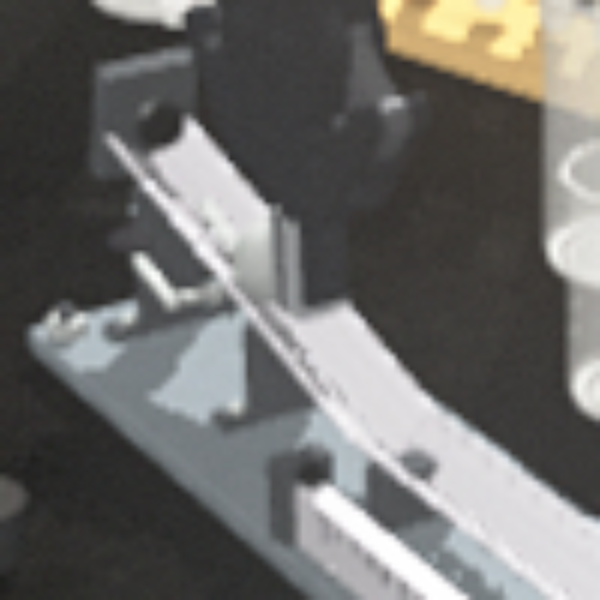

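Call:
step_arm([
  [3,0,-0.8,0,1],
  [6,0,-1.6,0,1],
  [9,0,-2.4,0,1],
  [12,0,-3.2,0,1],
  [15,0,-4,0,1],
  [18,0,-4.8,0,1],
  [21,0,-5.6,0,1],
  [24,0,-6.4,0,1],
  [27,0,-7.2,0,1],
  [30,0,-8,0,1],
  [33,0,-8.8,0,1],
  [36,0,-9.6,0,1],
  [39,0,-10.4,0,1],
  [42,0,-11.3,0,1],
  [45,0,-12.1,0,1],
  [48,0,-12.9,0,1],
  [51,0,-13.7,0,1],
  [54,0,-14.5,0,1],
  [57,0,-15.3,0,1],
  [60,0,-16,0,1],
])

```text
t: 10.53
eef_pos: [0.5798, 0.1296, 0.1014]
tool_rot: [-0.0, 0.776, 0.63, 0.0]
contact_force: [-0.0, 0.5, -0.3]
gripper_width: 0.003
```

Run:
```python
from ov import *
to(rig([0,.165,.1035])); c=cam('wrist','w8.png');c=cam('scene')
cv2.imwrite('pics/s8.png',cv2.resize(c['frame'][180:280,250:350,::-1],None,fx=6,fy=6))
```

```text
t 10.53 rig tcp mm [ -1.  159.2 101.4] shift [ 5.8  1.  -2.1] tool x ahead of rig y by deg 0.08 F rig [-0.14  0.46 -0.34] w 0.003
```

View pics/w8.png

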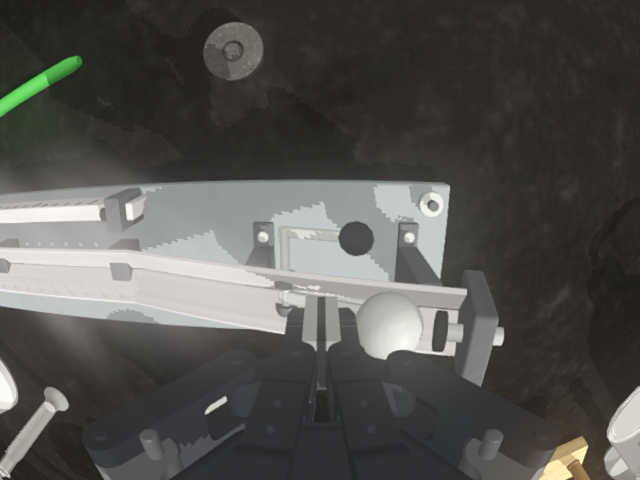

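View pics/s8.png

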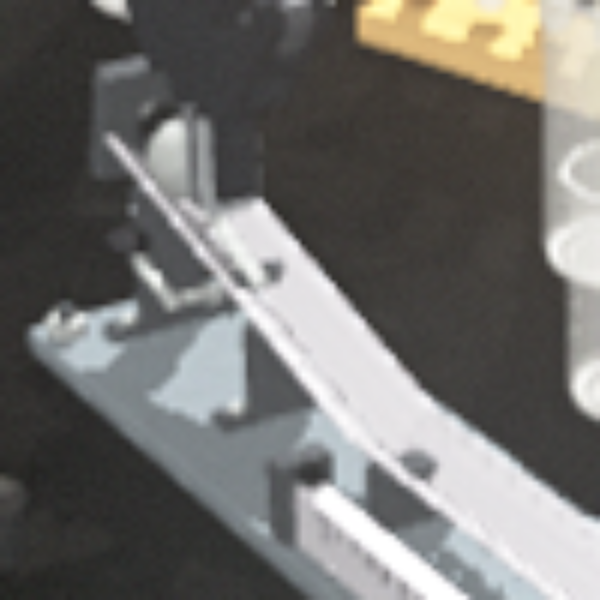

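The ball at (389,325) is about 4 mm short of the buffer at (438,330). I'll go the last bit slowly.

Call:
step_arm([
  [1,0,-0.3,0,1],
  [2,0,-0.5,0,1],
  [3,0,-0.8,0,1],
  [4,0,-1.1,0,1],
  [5,0,-1.3,0,1],
  [6,0,-1.6,0,1],
  [6.5,0,-1.7,0,1],
  [7,0,-1.9,0,1],
  [7,0,-1.9,0,1],
])

```text
t: 11.38
eef_pos: [0.5811, 0.1358, 0.1032]
tool_rot: [0.0, 0.777, 0.63, -0.0]
contact_force: [-0.1, -1.0, 0.3]
gripper_width: -0.001
```

Run:
```python
from ov import *
to(rig([0,.165,.1035])); c=cam('wrist','w9.png');to(rig([0,.165,.1035]));c=cam('scene')
cv2.imwrite('pics/s9.png',cv2.resize(c['frame'][180:280,250:350,::-1],None,fx=6,fy=6))
```

```text
t 11.38 rig tcp mm [ -1.  165.5 103.2] shift [-0.5  1.  -0.3] tool x ahead of rig y by deg 0.06 F rig [ 0.12 -1.04  0.33] w -0.001
t 11.43 rig tcp mm [ -1.  165.5 103.2] shift [-0.5  1.  -0.3] tool x ahead of rig y by deg 0.06 F rig [ 0.36 -2.28  1.47] w -0.003
```

View pics/w9.png

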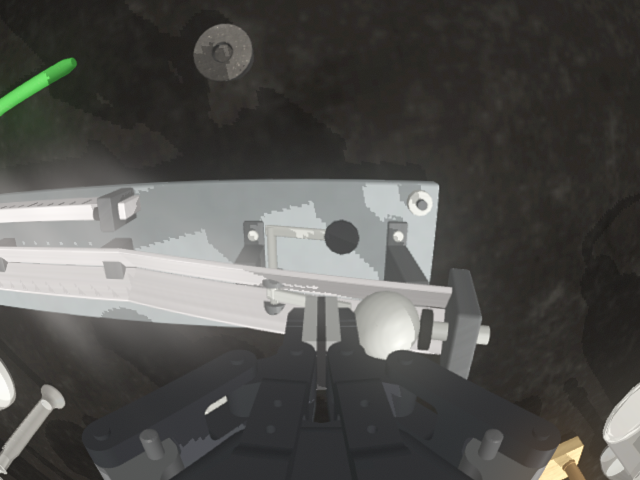

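View pics/s9.png

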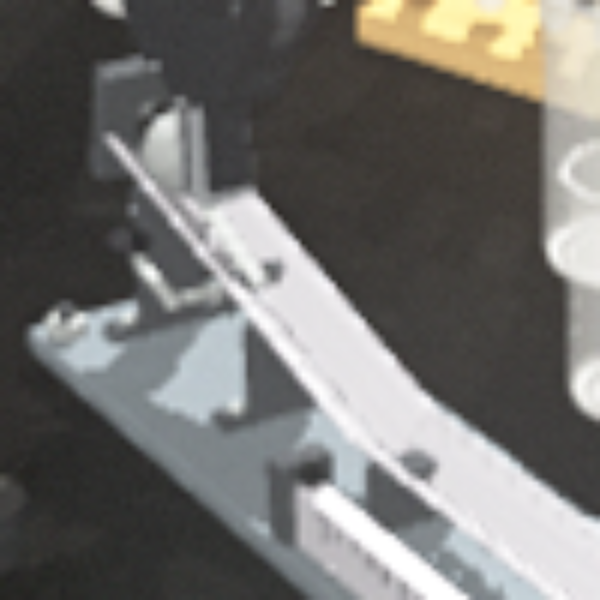

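Call:
step_arm([
  [1,0,-0.3,0,1],
  [2,0,-0.5,0,1],
  [3,0,-0.8,0,1],
  [3,0,-0.8,0,1],
  [3,0,-0.8,0,1],
])

```text
t: 11.9
eef_pos: [0.5818, 0.1388, 0.104]
tool_rot: [0.0, 0.777, 0.63, -0.0]
contact_force: [-1.0, -2.4, 1.5]
gripper_width: -0.002
```

Run:
```python
from ov import *
to(rig([0,.165,.1035])); c=cam('wrist');to(rig([0,.165,.1035]))
cv2.imwrite('pics/w10.png',cv2.resize(c['frame'][230:400,240:520,::-1],None,fx=2.8,fy=2.8))
```

```text
t 11.9 rig tcp mm [ -1.  168.6 104. ] shift [-3.6  1.   0.5] tool x ahead of rig y by deg 0.07 F rig [-0.52 -2.52  1.45] w -0.002
t 11.95 rig tcp mm [ -1.  168.6 104. ] shift [-3.6  1.   0.5] tool x ahead of rig y by deg 0.06 F rig [-0.07 -1.7   0.75] w 0.0
```

View pics/w10.png

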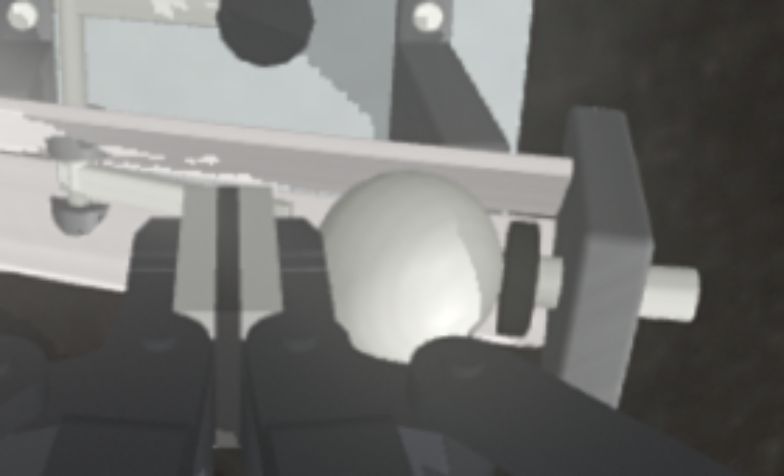

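Ball against the buffer, with the force at about 2 N. The catch tip, near (288,208), is visible behind it. Now I'll ease back slowly.

Call:
step_arm([
  [-1,0,0.3,0,1],
  [-2,0,0.5,0,1],
  [-3,0,0.8,0,1],
  [-4,0,1,0,1],
  [-5,0,1.2,0,1],
  [-6,0,1.4,0,1],
  [-7,0,1.6,0,1],
  [-8,0,1.8,0,1],
  [-9,0,2,0,1],
  [-10,0,2,0,1],
  [-11,0,2,0,1],
  [-12,0,2,0,1],
  [-13,0,2,0,1],
  [-13,0,2,0,1],
])

```text
t: 13.12
eef_pos: [0.579, 0.1258, 0.102]
tool_rot: [0.0, 0.777, 0.63, -0.0]
contact_force: [0.0, 0.4, -0.3]
gripper_width: 0.003
```

Run:
```python
from ov import *
to(rig([0,.165,.1035])); c=cam('wrist');to(rig([0,.165,.1035]))
cv2.imwrite('pics/w11.png',cv2.resize(c['frame'][230:400,240:520,::-1],None,fx=2.8,fy=2.8))
```

```text
t 13.12 rig tcp mm [ -0.9 155.3 102. ] shift [ 9.7  1.  -1.5] tool x ahead of rig y by deg 0.05 F rig [-0.08  0.41 -0.28] w 0.003
t 13.17 rig tcp mm [ -1.  155.5 102. ] shift [ 9.5  1.  -1.5] tool x ahead of rig y by deg 0.06 F rig [ 0.22 -0.45 -0.63] w 0.0
```

View pics/w11.png

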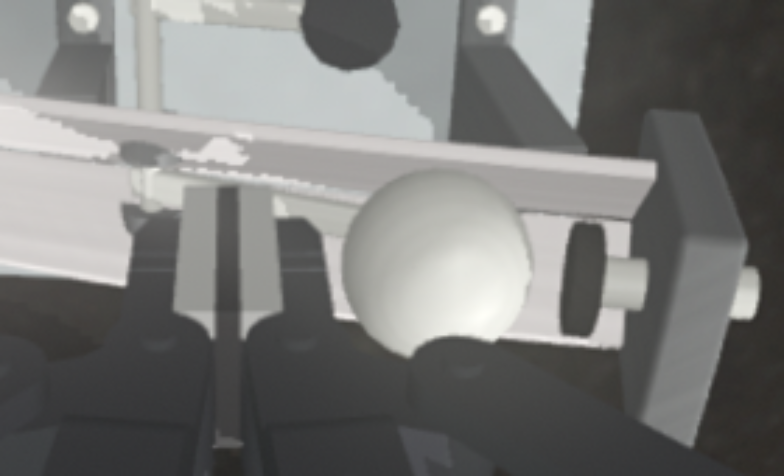

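Call:
step_arm([
  [-3,0,0,0,1],
  [-6,0,0,0,1],
  [-10,0,0,0,1],
  [-15,0,0,0,1],
  [-15,0,0,0,1],
  [-15,0,0,0,1],
])

```text
t: 13.67
eef_pos: [0.5759, 0.1108, 0.102]
tool_rot: [0.0, 0.777, 0.63, -0.0]
contact_force: [0.2, -0.8, -0.1]
gripper_width: -0.002
```

Run:
```python
from ov import *
to(rig([0,.165,.1035])); c=cam('wrist')
cv2.imwrite('pics/w12.png',cv2.resize(c['frame'][230:400,240:520,::-1],None,fx=2.8,fy=2.8))
```

```text
t 13.67 rig tcp mm [ -0.9 140.  102. ] shift [25.   0.9 -1.5] tool x ahead of rig y by deg 0.0 F rig [ 0.34 -0.75 -0.12] w -0.002
```

View pics/w12.png

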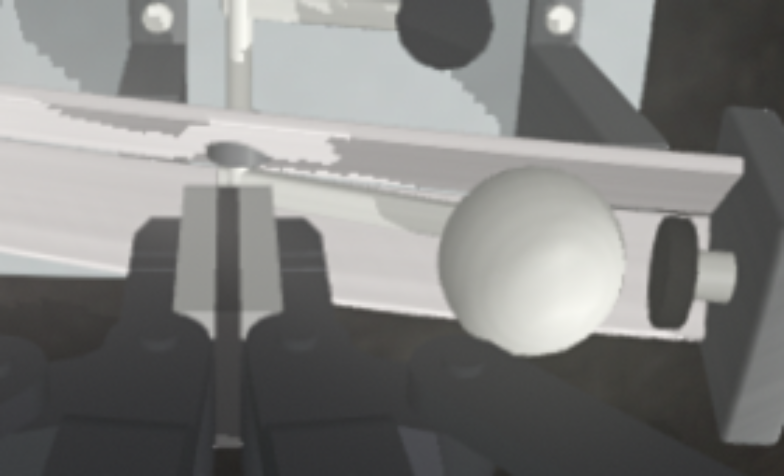

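Call:
step_arm([
  [0,0,-20,0,1],
  [0,0,-45,0,1],
  [-15,0,-70,0,1],
  [-40,-4,-70,0,1],
  [-70,-8,-70,0,1],
  [-100,-12,-70,0,1],
  [-130,-16,-70,0,1],
  [-160,-20,-70,0,1],
  [-190,-24,-70,0,1],
  [-220,-28,-70,0,1],
  [-250,-32,-70,0,1],
  [-280,-35,-70,0,1],
  [-305,-37,-70,0,1],
  [-325,-37,-70,0,1],
  [-338,-37,-70,0,1],
  [-345,-37,-70,0,1],
  [-345,-37,-70,0,1],
  [-345,-37,-70,0,1],
])

```text
t: 15.22
eef_pos: [0.469, -0.2179, 0.1719]
tool_rot: [-0.0, 0.776, 0.63, 0.0]
contact_force: [0.9, 0.1, -0.3]
gripper_width: -0.0
```

Run:
```python
from ov import *
to(rig([-.038,-.205,.078])); c=cam('wrist','w13.png');c=cam('scene');cv2.imwrite('pics/s13.png',cv2.resize(c['frame'][180:360,240:440,::-1],None,fx=3.3,fy=3.3)); c=cam('top');overlay(c,215,475,200,320,3,'t13.png')
```

```text
t 15.22 rig tcp mm [ -37.5 -203.8  171.9] shift [-1.3 -0.5 93.9] tool x ahead of rig y by deg 0.08 F rig [ 0.84  0.32 -0.31] w -0.0
```

View pics/w13.png

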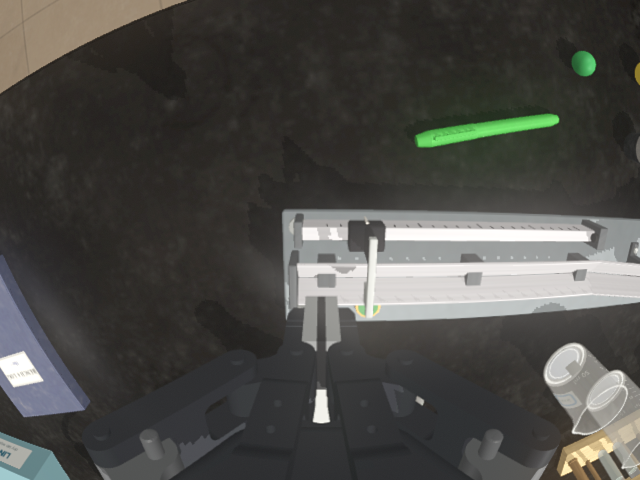

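View pics/s13.png

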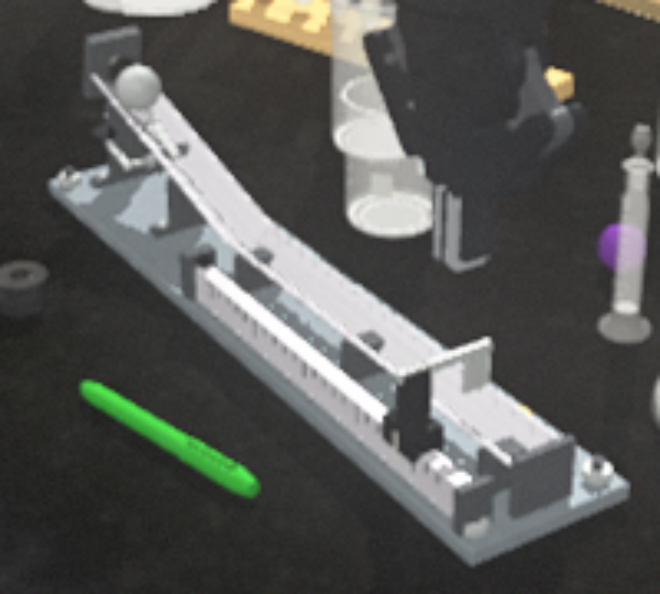

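View pics/t13.png

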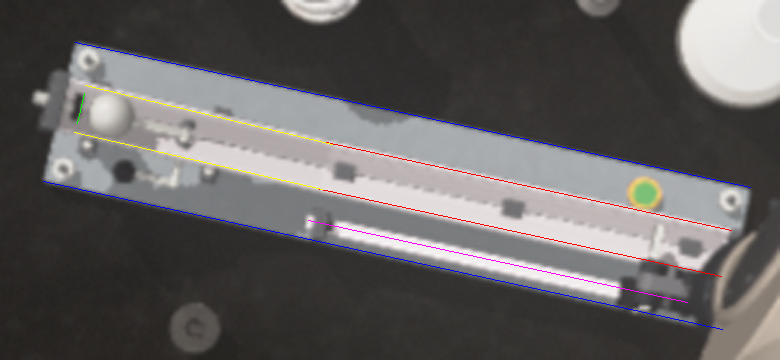

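```bash
cat >> h.py <<'E'
def fish(c,u,v,h):
    f=240/np.tan(np.radians(c['fov_y'])/2); dx,dy=u-c['cx'],v-c['cy']; r=np.hypot(dx,dy); th=r/f
    d=np.array([np.sin(th)*dx/r,np.sin(th)*dy/r,np.cos(th)]); R=np.array(c['R']); o=-R.T@np.array(c['t']); d=R.T@d
    return torig(o+d*(h-o[2])/d[2])
E
python3 - <<'E'
from ov import *
c=cam('wrist'); cv2.imwrite('pics/w14.png',cv2.resize(c['frame'][190:350,270:450,::-1],None,fx=4,fy=4))
print('arm top',fish(c,373,240,.078),fish(c,370,300,.078)); 
print('stop',fish(c,300,232,.04), fish(c,598,236,.05))
c=cam('top');print('ball',torig(ptplane(c,215+109.5/3,200+115/3,.0868)), 'seat',torig(ramp([0,.153,.0212])),'rest',torig(ramp([0,.148,.0212])))
E
```

```text
arm top [-0.04764866 -0.1714016   0.078     ] [-0.00635835 -0.17113928  0.078     ]
stop [-0.04084664 -0.21815647  0.04      ] [-0.04248201  0.03155065  0.05      ]
ball [2.43216494e-05 1.88610625e-01 8.68000000e-02] seat [1.85454019e-17 1.92299688e-01 8.80769414e-02] rest [-2.35815950e-18  1.87470059e-01  8.67828462e-02]
```

View pics/w14.png

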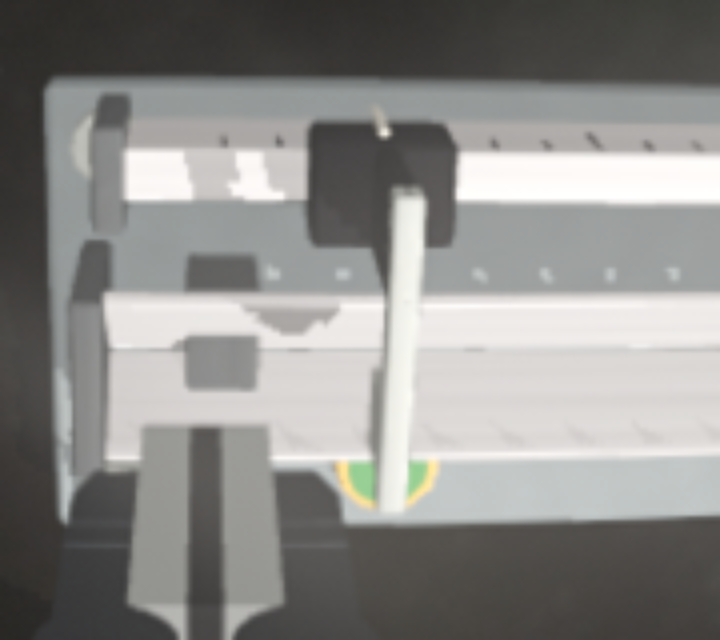

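Call:
step_arm([
  [0,0,25,0,1],
  [0,0,50,0,1],
  [0,0,72,0,1],
  [0,0,86,0,1],
  [0,0,94,0,1],
  [0,0,94,0,1],
  [3,0,94,0,1],
  [6,0,94,0,1],
  [9,0,94,0,1],
  [12,0,94,0,1],
  [14,0,94,0,1],
  [16,0,94,0,1],
  [18,0,94,0,1],
  [20,0,94,0,1],
  [22,0,94,0,1],
  [24,0,94,0,1],
  [27,0,94,0,1],
  [30,0,94,0,1],
  [30,0,94,0,1],
])

```text
t: 17.05
eef_pos: [0.4751, -0.1883, 0.0779]
tool_rot: [-0.0, 0.776, 0.63, 0.0]
contact_force: [-0.6, -0.2, 0.0]
gripper_width: 0.002
```

Run:
```python
from ov import *
to(rig([-.038,0,.078])); c=cam('wrist','w15.png')
```

```text
t 17.05 rig tcp mm [ -37.6 -173.6   77.9] shift [173.6  -0.   -0. ] tool x ahead of rig y by deg 0.11 F rig [-0.51 -0.34  0.03] w 0.002
```

View pics/w15.png

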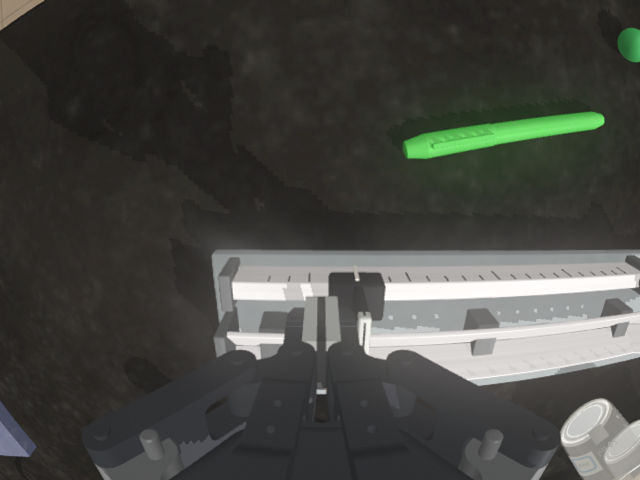

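The finger is at the tab now, with the carriage at (357,298). I'll push it along the rail.

Call:
step_arm([
  [3,0,0,0,1],
  [7,0,0,0,1],
  [12,0,0,0,1],
  [18,0,0,0,1],
  [24,0,0,0,1],
  [30,0,0,0,1],
  [36,0,0,0,1],
  [42,0,0,0,1],
  [48,0,0,0,1],
  [54,0,0,0,1],
  [60,0,0,0,1],
  [66,0,0,0,1],
  [72,0,0,0,1],
  [78,0,0,0,1],
  [84,0,0,0,1],
  [90,0,0,0,1],
  [95,0,0,0,1],
  [99,0,0,0,1],
  [102,0,0,0,1],
  [104,0,0,0,1],
])

```text
t: 18.77
eef_pos: [0.4964, -0.087, 0.078]
tool_rot: [-0.0, 0.776, 0.63, 0.0]
contact_force: [0.5, -0.1, 0.5]
gripper_width: -0.001
```

Run:
```python
from ov import *
to(rig([-.038,0,.078])); c=cam('wrist','w16.png')
print(fish(c,*(0,0),.05)) if 0 else None
```

```text
t 18.77 rig tcp mm [-37.7 -70.   78. ] shift [70.  -0.2 -0. ] tool x ahead of rig y by deg 0.08 F rig [0.51 0.06 0.54] w -0.001
```

View pics/w16.png

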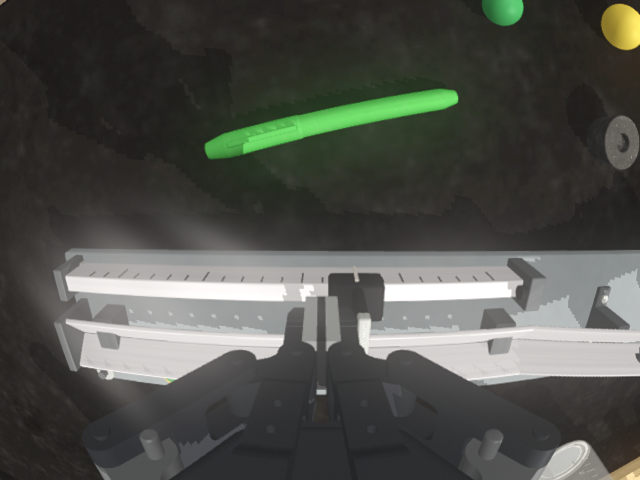

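Call:
step_arm([
  [3,0,0,0,1],
  [7,0,0,0,1],
  [12,0,0,0,1],
  [17,0,0,0,1],
  [22,0,0,0,1],
  [27,0,0,0,1],
  [32,0,0,0,1],
  [37,0,0,0,1],
  [41,0,0,0,1],
  [45,0,0,0,1],
  [48,0,0,0,1],
  [50,0,0,0,1],
  [50,0,0,0,1],
])

```text
t: 19.9
eef_pos: [0.5066, -0.0379, 0.078]
tool_rot: [-0.0, 0.776, 0.63, 0.0]
contact_force: [0.1, 0.5, 0.7]
gripper_width: -0.0
```

Run:
```python
from ov import *
to(rig([-.038,0,.078])); c=cam('wrist','w17.png')
```

```text
t 19.9 rig tcp mm [-37.9 -19.8  78. ] shift [19.8 -0.1 -0. ] tool x ahead of rig y by deg 0.1 F rig [-0.01  0.51  0.69] w -0.0
```

View pics/w17.png

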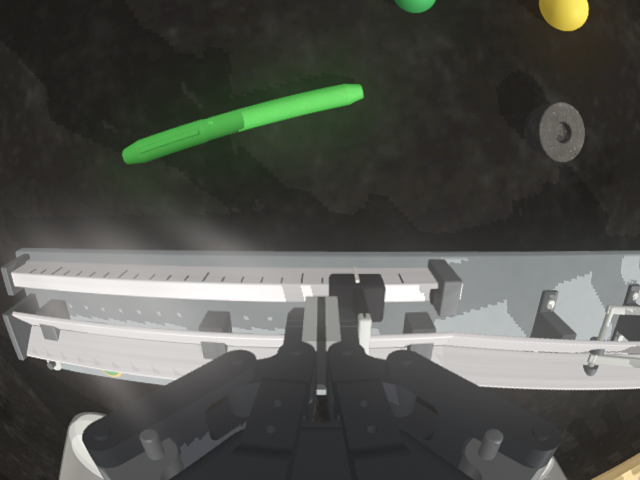

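Call:
step_arm([
  [2,0,0,0,1],
  [5,0,0,0,1],
  [8,0,0,0,1],
  [11,0,0,0,1],
  [14,0,0,0,1],
  [16,0,0,0,1],
  [17,0,0,0,1],
  [18,0,0,0,1],
  [19,0,0,0,1],
  [19,0,0,0,1],
])

```text
t: 20.78
eef_pos: [0.5105, -0.0197, 0.078]
tool_rot: [-0.0, 0.776, 0.63, -0.0]
contact_force: [0.9, 0.5, -0.2]
gripper_width: 0.0
```

Run:
```python
from ov import *
to(rig([-.038,0,.078])); c=cam('wrist'); cv2.imwrite('pics/w18.png',cv2.resize(c['frame'][230:370,270:470,::-1],None,fx=4,fy=4))
```

```text
t 20.78 rig tcp mm [-37.9  -1.2  78. ] shift [ 1.2 -0.1 -0. ] tool x ahead of rig y by deg 0.07 F rig [ 0.75  0.67 -0.19] w 0.0
```

View pics/w18.png

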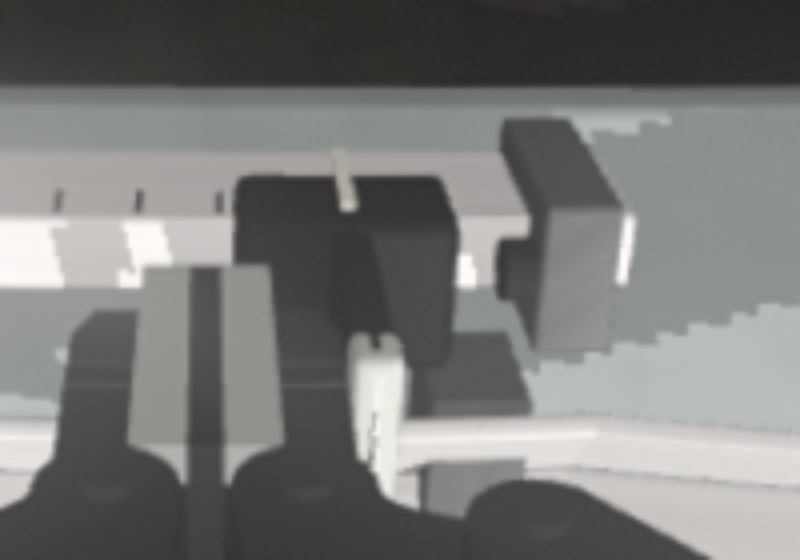

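Call:
step_arm([
  [1,0,0,0,1],
  [2,0,0,0,1],
  [3,0,0,0,1],
  [3.5,0,0,0,1],
  [4,0,0,0,1],
  [4.5,0,0,0,1],
  [5,0,0,0,1],
  [5,0,0,0,1],
])

```text
t: 21.5
eef_pos: [0.5116, -0.0149, 0.078]
tool_rot: [0.0, 0.776, 0.63, 0.0]
contact_force: [-0.3, 0.1, 0.1]
gripper_width: 0.001
```

Run:
```python
from ov import *
to(rig([-.038,0.004,.078])); c=cam('wrist');to(rig([-.038,0.004,.078])); cv2.imwrite('pics/w19.png',cv2.resize(c['frame'][230:370,270:470,::-1],None,fx=4,fy=4))
```

```text
t 21.5 rig tcp mm [-37.7   3.7  78. ] shift [ 0.3 -0.3  0. ] tool x ahead of rig y by deg 0.07 F rig [-0.26  0.    0.08] w 0.001
t 21.55 rig tcp mm [-37.8   3.7  78. ] shift [ 0.3 -0.2  0. ] tool x ahead of rig y by deg 0.07 F rig [-0.85 -0.11  0.29] w 0.0
```

View pics/w19.png

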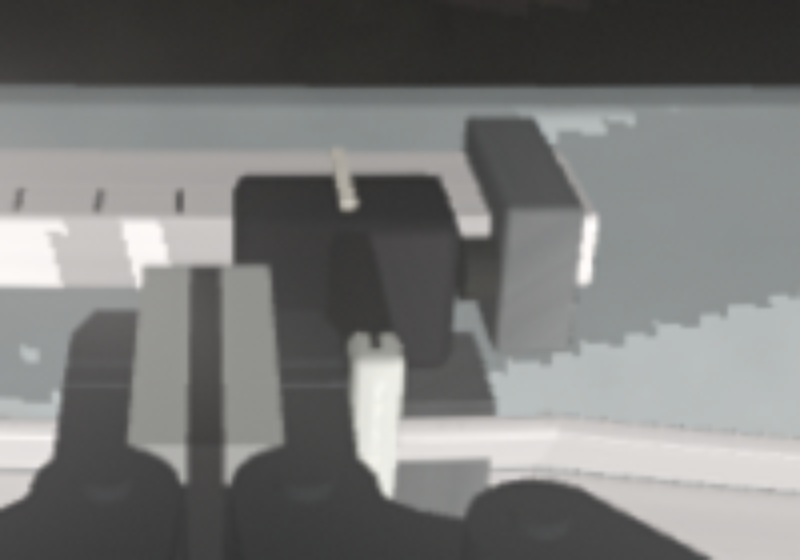

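Call:
step_arm([
  [0.5,0,0,0,1],
  [0.5,0,0,0,1],
  [1,0,0,0,1],
  [1,0,0,0,1],
  [1,0,0,0,1],
])

```text
t: 21.97
eef_pos: [0.5117, -0.0143, 0.078]
tool_rot: [0.0, 0.777, 0.63, -0.0]
contact_force: [-0.6, -1.5, 0.0]
gripper_width: 0.002
```

Run:
```python
from ov import *
to(rig([-.038,0.004,.078])); c=cam('wrist');to(rig([-.038,0.004,.078])); cv2.imwrite('pics/w20.png',cv2.resize(c['frame'][230:370,270:470,::-1],None,fx=4,fy=4))
```

```text
t 21.97 rig tcp mm [-37.8   4.3  78. ] shift [-0.3 -0.2 -0. ] tool x ahead of rig y by deg 0.05 F rig [-0.29 -1.59  0.04] w 0.002
t 22.02 rig tcp mm [-37.8   4.3  78. ] shift [-0.3 -0.2 -0. ] tool x ahead of rig y by deg 0.05 F rig [-0.26 -1.59  0.49] w -0.003
```

Some resistance is showing: about -1.6 N, and 0.6 mm of motion for 1 mm commanded. I'll push a little more to confirm it is the stop.

Call:
step_arm([
  [0.5,0,0,0,1],
  [1,0,0,0,1],
  [1.5,0,0,0,1],
  [1.5,0,0,0,1],
])

```text
t: 22.35
eef_pos: [0.5117, -0.014, 0.078]
tool_rot: [0.0, 0.777, 0.63, -0.001]
contact_force: [-1.2, -5.8, 0.3]
gripper_width: 0.0
```

Run:
```python
from ov import *
to(rig([-.038,0.004,.078])); c=cam('wrist');to(rig([-.038,0.004,.078])); cv2.imwrite('pics/w21.png',cv2.resize(c['frame'][230:370,270:470,::-1],None,fx=4,fy=4))
```

```text
t 22.35 rig tcp mm [-37.8   4.6  78. ] shift [-0.6 -0.2 -0. ] tool x ahead of rig y by deg -0.02 F rig [ 0.04 -5.96  0.28] w 0.0
t 22.4 rig tcp mm [-37.8   4.6  78. ] shift [-0.6 -0.2 -0. ] tool x ahead of rig y by deg -0.01 F rig [ 0.7  -6.33  1.46] w 0.002
```

View pics/w21.png

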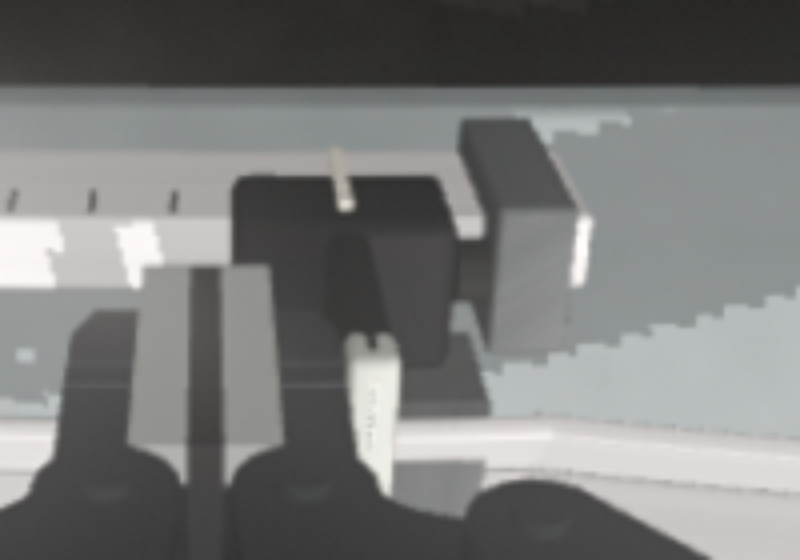

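It is firmly on the stop: 6 N with no further travel. Now I'll back off, lift and check.

Call:
step_arm([
  [-1,0,0,0,1],
  [-3,0,0,0,1],
  [-7,0,0,0,1],
  [-13,0,0,0,1],
  [-20,0,0,0,1],
  [-25,0,-10,0,1],
  [-25,0,-35,0,1],
  [-25,0,-65,0,1],
  [-25,0,-100,0,1],
  [-25,-30,-130,0,1],
  [-25,-60,-150,0,1],
  [-25,-60,-150,0,1],
  [-25,-60,-150,0,1],
])

```text
t: 23.48
eef_pos: [0.4479, -0.0245, 0.2297]
tool_rot: [-0.0, 0.776, 0.63, 0.002]
contact_force: [0.4, -0.4, -0.4]
gripper_width: -0.0
```

Run:
```python
from ov import *
to(rig([-.038,0.004,.078])); c=cam('wrist','w22.png');c=cam('scene','s22full.png');cv2.imwrite('pics/s22.png',cv2.resize(c['frame'][180:360,240:440,::-1],None,fx=3.3,fy=3.3)); c=cam('top','t22.png')
```

```text
t 23.48 rig tcp mm [-98.1 -18.9 229.7] shift [ 22.2  59.8 152. ] tool x ahead of rig y by deg 0.09 F rig [ 0.44 -0.32 -0.37] w -0.0
```

View pics/w22.png

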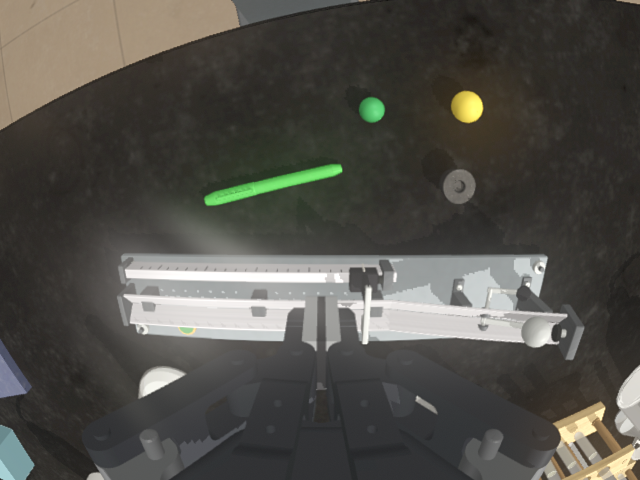

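View pics/s22.png

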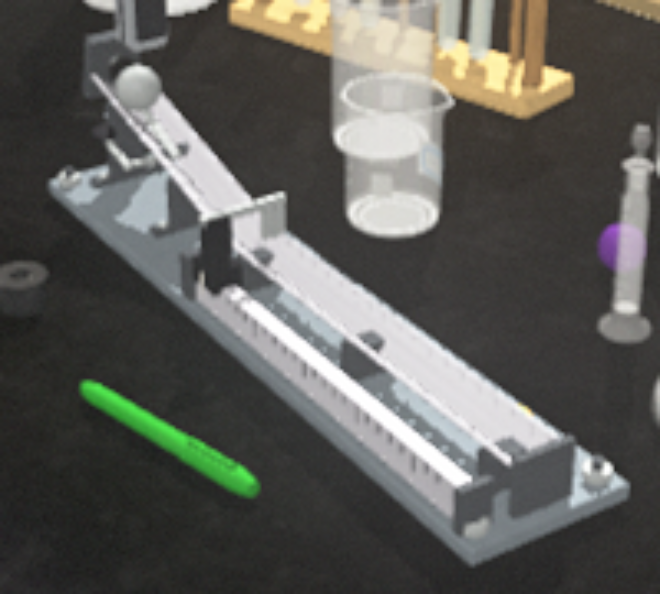

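View pics/t22.png

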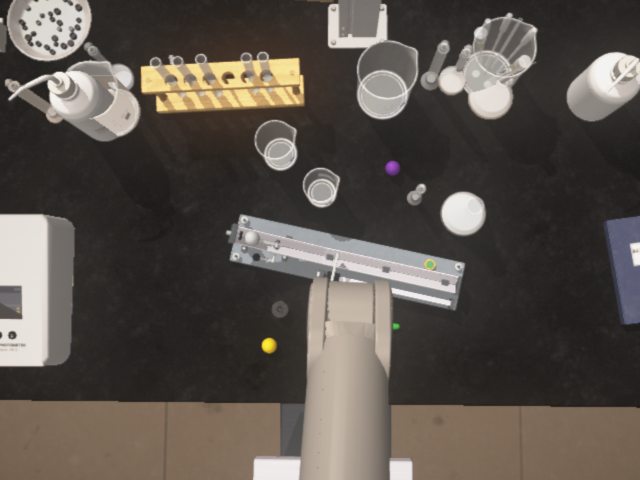

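The final views show the ball still on the catch (scene crop 138,88), the pointer against its zero stop (wrist 365,280), and the bystanders where they were.

Run:
```python
from ov import *
c=cam('top');f=c['frame'];g=pickle.load(open('top0.pkl','rb'))['frame']
d=(np.abs(f.astype(int)-g).max(2)>60); d[:,300:410]=0; ys,xs=np.where(d); print(len(ys), np.unique(xs//20*20),np.unique(ys//20*20))
print(bot.hand_in())
```

```text
245 [240 260 280 420 440] [220 240 280 300 460]
the job is handed in; nothing more can be done
None
```

The tester is reset and handed in at about 23.6 s on the robot's clock, against the 58 s limit. No verdict came back.

- **Ball:** I nudged it with the shut fingertips along the gutter, up the ramp and over the catch until it pressed on the buffer, then eased off. It came to rest about 4–5 mm downhill of the buffer. I measured it at rig y = 188.6 mm, against an expected resting position of 187.5 mm. It was still there in the last pictures, about 10 s later.
- **Pointer:** I then pushed it along its rail to the zero stop. The force rose to about 6 N with no further travel, so it was firmly against the stop. I backed away slowly, and the last wrist view shows it still there.
- **Other things on the bench:** Outside the strip hidden by the arm, a before/after comparison from the top camera shows changes only on the rig and at the robot's base. The green pen and green ball lie mostly in that hidden strip; they look undisturbed in the last wrist view, but I did not measure them.

No check failed. Force readings carry about 1 N of noise, so the small push forces on the ball are approximate.

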